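Find the full eyewash bottle by its weight

TASK

One of the three closed white eyewash bottles in the steel tray is still full and the other two are partly used, which cannot be seen: heft them one at a time from left to right as the robot faces them (left is +y), lifting each about 5 cm clear of the tray and standing each back upright on its own spot. Then pick up the heaviest and finish still holding it in the gripper, still and upright, with its underside at least 20 cm above the cart top and the two lighter bottles left standing on their spots. Do not knock over any bottle or disturb the other things on the cart.

Things in the scene. Friction and masses are not known exactly. Their poses are not given: they have to be found in the camera images.
- tray: open stainless steel tray, 340 (x) by 460 (y) by 20 mm high, fixed on the white cart top (z = 0); inner floor 4 mm above its underside. Origin at the centre of the underside; x away from the robot, y to its left, turned up to 0.25 rad. The bottles stand in a row along y, 70 mm on the robot's side of the centre, 115 mm apart (each spot off by up to 8 mm)
- bottle_1: one of three identical closed white bottles with a blue band and a twist cap (fixed), upright in the tray in an order that varies. Origin: centre of its underside, z up. Straight body 56 mm across up to 88 mm, shoulder to 100 mm, cap 34 mm across, top at 125 mm. Rigid, 80 to 290 g; the fullest is at least 70 g heavier than either other
- bottle_2: one of three identical closed white bottles with a blue band and a twist cap (fixed), upright in the tray in an order that varies. Origin: centre of its underside, z up. Straight body 56 mm across up to 88 mm, shoulder to 100 mm, cap 34 mm across, top at 125 mm. Rigid, 80 to 290 g; the fullest is at least 70 g heavier than either other
- bottle_3: one of three identical closed white bottles with a blue band and a twist cap (fixed), upright in the tray in an order that varies. Origin: centre of its underside, z up. Straight body 56 mm across up to 88 mm, shoulder to 100 mm, cap 34 mm across, top at 125 mm. Rigid, 80 to 290 g; the fullest is at least 70 g heavier than either other
- place_left (a point): point on the floor of the tray where the left (+y) bottle of the row stands at the start (to within about 12 mm), 115 mm left of the middle one. Its axes are the tray's: y along the row to the left, x away from the robot, z up
- place_middle (a point): point on the floor of the tray where the middle bottle of the row stands at the start (to within about 12 mm), 70 mm on the robot's side of the tray's centre. Its axes are the tray's: y along the row to the left, x away from the robot, z up
- place_right (a point): point on the floor of the tray where the right (-y) bottle of the row stands at the start (to within about 12 mm), 115 mm right of the middle one. Its axes are the tray's: y along the row to the left, x away from the robot, z up
- saucer: loose white ceramic saucer, 100 mm across and 16 mm high, lying in the far right of the tray; origin at the centre of its underside. Leave alone
- glasses_case: loose closed grey glasses case, 58 by 155 by 36 mm high, long side along its y, lying in the far middle of the tray; origin at the centre of its underside. Leave alone
- magnifier: loose blue acrylic magnifier lying flat in the far left of the tray, about 126 mm long (x) and 70 mm wide, 10 mm thick; origin on its underside where the handle meets the rim, lens towards its +x. Leave alone
- mug: loose blue ceramic mug, 80 mm across and 90 mm high, on the cart top to the right of the tray; origin at the centre of its underside. Leave alone
- pill_box: loose clear seven-compartment pill box with blue and white lids, 60 by 190 mm and 25 mm high, on the cart top to the left of the tray; origin at the centre of its underside. Leave alone

How it is judged:
By the outcome, as a careful person would: the job done as asked, in the order asked, and still so for the second after the job is handed in, while the arm keeps its last pose, push and grip.
It also fails if it takes over 72 s, if anything falls off the work surface, if the arm or the gripper's body presses on something with over 40 N, if the wrist force passes 120 N, or if a joint passes its speed limit or range.

ROBOT

A 6-joint arm with a two-finger parallel gripper is mounted at the origin on the work surface. World frame = base frame: x ahead of the robot, y to its left, z up, the work surface at z = 0. Lengths are in m, angles in rad, forces in N, time in s.
With the tool pointing down it reaches from about 0.3 to 0.875 m from the base axis. Payload 6.4 kg.
Tool frame: the origin (TCP) lies at the very end of the fingers, on their centre line; the grasp point (between the pads) lies 19 mm behind it; z points along the fingers, y is the line along which they close (so a half turn about z gives the same grasp; the last joint's range is limited). The gripper opens to 85 mm and grips with 20 to 120 N. Pads are 22 mm wide; open, the fingers measure 114 mm over their backs; the gripper's body (76 mm by 85 mm) begins 54 mm behind the grasp point. The pads swing forward as they close: fully open they stand 13 mm farther back than shut.
Start: joints at [0.94, 0.181, 1.607, -0, 1.354, -0.206], TCP at [0.237, 0.524, 0.231] pointing down, gripper open.
Joint ranges: [-2.99, 2.99], [-0.89, 2.07], [0.3, 2.58], [-1.14, 4.28], [0, 2.63], [-3.12, 3.12]. Speed limits (rad/s): [2.57, 2.57, 3.01, 3.14, 3.14, 3.14].

INTERFACE

Orientations are given as a unit quaternion [w, x, y, z].
In Python, from bench import get_obs, optics, workorder gives the robot as it stands.
- The arm moves only by the tool send_path, called as a command line: name --argument value ..., lists and objects as JSON in quotes. Schema: {"type":"object","properties":{"offsets":{"type":"array","items":{"type":"array","prefixItems":[{"type":"array","items":{"type":"number"},"minItems":3,"maxItems":3},{"type":"array","items":{"type":"number"},"minItems":3,"maxItems":3},{"type":"number"}],"minItems":3,"maxItems":3},"minItems":1,"maxItems":10},"only":{"type":"string"},"quiet":{"type":"boolean"},"lines":{"type":"string"}},"required":["offsets"],"additionalProperties":false}. offsets is a list of rows, 1 to 10 of them, each written [[dx, dy, dz], [rx, ry, rz], opening]: dx, dy, dz in units of 100 mm, then a rotation vector rx, ry, rz in rad, then the opening from 0.0 (shut) to 1.0 (fully open); each row is the pose to reach, as a shift and turn from the pose commanded when the call began, along the tool's axes at that moment; what a row does not reach only later rows make up. A row lasts 1/8 s, in which the tool goes at most 0.0625 m and 0.188 rad, less where a joint would pass 70% of its speed; a pose out of reach is approached as far as the arm can. The fingers move at their own pace and stop on an object; the grip force is fixed at half the most. Time passes only in rows, so rows that do not move let the fingers close. The tool returns the time, the measured TCP pose, the force, the opening and the grip force at its end. only (a regular expression) keeps the lines of the reply that match it, lines (a string "A,B") keeps lines A to B, and quiet returns only ok. Input that does not fit is refused with a message, and nothing moves.
- get_obs(): the state, without advancing time (a new reading comes with each control period).
- optics.camera(name): name is "scene" or "side" or "wrist"; returns (picture, depth): 400x640x3 uint8, blue, green, red; 400x640 float32, m along the optical axis (not along the pixel's ray), 0 where there is no reading.
- optics.camera_params(name): a dict with "fovy" (degrees; the focal length in pixels is half the picture's height over the tangent of half this angle, whatever the lens; pixels are square), "cx", "cy" (the principal point, pixels), "view" (4x4, takes a point from world to camera coordinates). Camera axes: x right, y up, looking along -z (the intrinsics and any distortion apply to the point x, -y, -z); pixel columns grow to the right and rows downward; lengths in m; the calibration is good to about 2 mm. A picture is of the moment at which its call begins: read the wrist's pose just before it. camera_params takes no time and is no camera call; for the wrist camera it gives the pose at the moment of the call.
- workorder.hand_in(): hands the job in; it is judged then, once.
The state is a dict: "time_s": time; "q": joint angles; "dq": joint speeds; "joint_efforts": joint torques, N m; "eef_pos": TCP position; "eef_rot": TCP orientation; "wrist_force": force on the tool from outside, world axes, zero at the start; "torque": the same for the moment, N m; "opening": opening from 0.0 (shut) to 1.0 (fully open); "grasp_force": force on a finger pad.
Only numpy, scipy, OpenCV 4.12 (cv2) and the standard library are available. Lean on these libraries where they do the work, as an engineer would, in place of code of your own. Each camera call takes 0.05 s, during which the arm holds its last target. There are 200 camera calls.

## Working session

There is one attempt and no reset: what is moved stays moved. The work goes in short steps, Python scripts to look and compute and a tool call to move; the robot and the scene stay as the last step left them, time stands still between calls to the robot, and variables do not carry over. Pictures are saved under pics/ and viewed, at most 10 in all, crops included, and the job is handed in when it is done.

```bash
ls; mkdir -p pics
```

Create h.py:
```python
import numpy as np, cv2
from bench import get_obs, optics, workorder
def world(p,d,px):
    f=200/np.tan(np.radians(p["fovy"])/2); V=np.array(p["view"])
    px=np.atleast_2d(px); out=[]
    for u,v in px:
        z=d[int(round(v)),int(round(u))]
        c=np.array([(u-p["cx"])/f*z,-(v-p["cy"])/f*z,-z,1]); out.append((np.linalg.inv(V)@c)[:3])
    return np.array(out)
```

Run:
```python
from h import *
o=get_obs(); print({k:np.round(v,3) for k,v in o.items()})
for n in("scene","side"):
    p=optics.camera_params(n); im,d=optics.camera(n); cv2.imwrite(f"pics/{n}0.png",im); np.save(f"{n}0.npy",d); print(n,{k:np.round(v,3) if not isinstance(v,str) else v for k,v in p.items()})
```

```text
pics
{'time_s': np.float64(0.0), 'q': array([ 0.94 ,  0.182,  1.608,  0.   ,  1.354, -0.206]), 'dq': array([-0.   , -0.001, -0.001,  0.001,  0.001,  0.   ]), 'joint_efforts': array([-0.0000e+00, -4.4486e+01, -3.5134e+01, -0.0000e+00,  9.0000e-03,
        0.0000e+00]), 'eef_pos': array([0.237, 0.523, 0.23 ]), 'eef_rot': array([-0.   ,  0.211,  0.978, -0.001]), 'wrist_force': array([ 0.359, -0.051, -0.698]), 'torque': array([0.07 , 0.069, 0.007]), 'grasp_force': np.float64(0.0), 'opening': np.float64(1.004)}
scene {'fovy': np.float64(49.333), 'cx': np.float64(325.987), 'cy': np.float64(196.593), 'view': array([[-0.872,  0.489,  0.024,  0.525],
       [-0.26 , -0.503,  0.824,  0.123],
       [ 0.415,  0.713,  0.566, -1.65 ],
       [ 0.   ,  0.   ,  0.   ,  1.   ]])}
side {'fovy': np.float64(56.238), 'cx': np.float64(319.658), 'cy': np.float64(195.041), 'view': array([[ 0.715, -0.698,  0.021, -0.45 ],
       [ 0.403,  0.438,  0.804, -0.298],
       [-0.571, -0.566,  0.595, -0.918],
       [ 0.   ,  0.   ,  0.   ,  1.   ]])}
```

View pics/scene0.png

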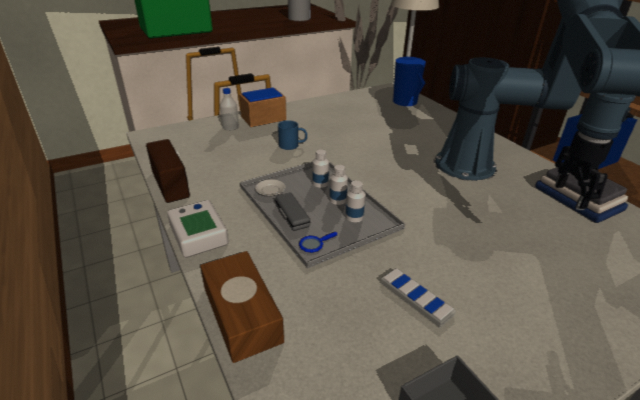

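View pics/side0.png

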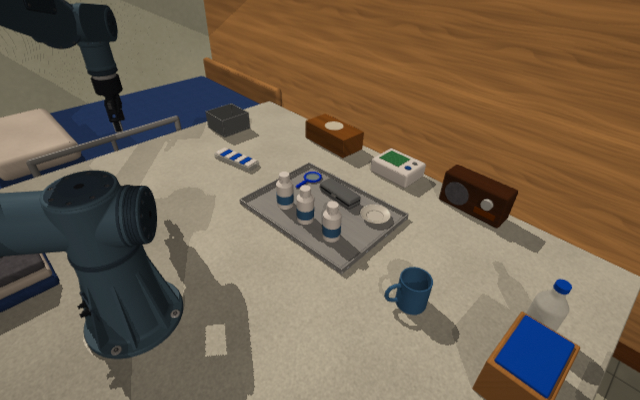

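The scene view shows the three bottle caps at about (320,153), (339,168) and (357,184), and the side view shows them at (331,206), (305,190) and (284,177). Next I'll measure them in 3D from the depth.

Run:
```python
from h import *
from scipy.optimize import least_squares
roi={"scene":[(357,184),(339,168),(320,153)],"side":[(284,177),(305,190),(331,206)]}
clouds={0:[],1:[],2:[]}
for n in roi:
    p=optics.camera_params(n); d=np.load(n+"0.npy"); print(n,p.keys())
    for k,(u,v) in enumerate(roi[n]):
        uu,vv=np.meshgrid(np.arange(u-20,u+21),np.arange(v-20,v+60))
        w=world(p,d,np.c_[uu.ravel(),vv.ravel()])
        c=w[(w[:,2]>.02)&(w[:,2]<.14)]; m=world(p,d,[(u,v)])[0]
        c=c[np.hypot(*(c-m)[:,:2].T)<.06]
        b=c[(c[:,2]>.035)&(c[:,2]<.088)]
        t=c[c[:,2]>.122]
        f=least_squares(lambda x:np.hypot(*(b[:,:2]-x).T)-.028,m[:2],loss="soft_l1",f_scale=.002)
        print(n,k,"topmean",t.mean(0).round(4),len(t),"zmax",c[:,2].max().round(4),"bodyfit",f.x.round(4),len(b),np.median(abs(f.fun)).round(4))
```

```text
scene dict_keys(['fovy', 'cx', 'cy', 'view'])
scene 0 topmean [0.5558 0.0923 0.1277] 73 zmax 0.1319 bodyfit [0.5536 0.089 ] 271 0.0011
scene 1 topmean [ 0.5544 -0.0106  0.1277] 64 zmax 0.1312 bodyfit [ 0.5516 -0.0148] 236 0.0011
scene 2 topmean [ 0.5581 -0.1251  0.1277] 58 zmax 0.1324 bodyfit [ 0.5549 -0.1294] 226 0.0012
side dict_keys(['fovy', 'cx', 'cy', 'view'])
side 0 topmean [0.549  0.0875 0.1276] 61 zmax 0.1313 bodyfit [0.5517 0.0913] 217 0.001
side 1 topmean [ 0.5469 -0.0157  0.1275] 71 zmax 0.1307 bodyfit [ 0.5496 -0.0121] 241 0.0009
side 2 topmean [ 0.5498 -0.13    0.1275] 84 zmax 0.131 bodyfit [ 0.553  -0.1268] 253 0.0008
```

Add to h.py:
```python
from scipy.spatial.transform import Rotation as Ro
def go(pos,yaxis=(1,0,0)):
    o=get_obs(); R=Ro.from_quat(np.roll(o["eef_rot"],-1)); z=np.array([0,0,-1.]); y=np.array(yaxis,float)
    T=Ro.from_matrix(np.c_[np.cross(y,z),y,z])
    print("shift",R.inv().apply(np.array(pos)-o["eef_pos"]).round(4),"rot",(R.inv()*T).as_rotvec().round(4))
```

```bash
python3 -c "
from h import *
go((.5526,.090,.23)); go((.5526,.090,.23),(-1,0,0))"
```

```text
shift [-0.4665 -0.2647  0.0007] rot [-1.600e-03  6.000e-04  1.146e+00]
shift [-0.4665 -0.2647  0.0007] rot [-7.0000e-04 -1.8000e-03 -1.9956e+00]
```

The rows are not in the units I measure in: shifts go in units of 100 mm. I convert before sending: -0.4665 m is -4.665, -0.45 m is -4.5.

send_path --offsets '[[[-0.5, -0.3, 0], [0, 0, 0.12], 1], [[-1, -0.6, 0], [0, 0, 0.25], 1], [[-1.6, -0.9, 0], [0, 0, 0.4], 1], [[-2.1, -1.2, 0], [0, 0, 0.55], 1], [[-2.6, -1.5, 0], [0, 0, 0.7], 1], [[-3.2, -1.8, 0], [0, 0, 0.85], 1], [[-3.7, -2.1, 0], [0, 0, 1], 1], [[-4.2, -2.4, 0], [0, 0, 1.1], 1], [[-4.5, -2.6, 0], [0, 0, 1.146], 1], [[-4.665, -2.647, 0], [0, 0, 1.146], 1]]'

```text
time_s: 1.35
eef_pos: [0.5535, 0.0886, 0.2308]
eef_rot: [-0.0, 0.708, 0.706, -0.0]
wrist_force: [-0.5, 0.1, 0.3]
opening: 1.001
grasp_force: 0.0
```

send_path --offsets '[[[0, 0, 0], [0, 0, 0], 1], [[0, 0, 0], [0, 0, 0], 1], [[0, 0, 0], [0, 0, 0], 1]]'

```text
time_s: 1.72
eef_pos: [0.5522, 0.0918, 0.2313]
eef_rot: [-0.0, 0.706, 0.708, -0.0]
wrist_force: [0.8, 0.0, -1.2]
opening: 0.999
grasp_force: 0.0
```

Run:
```python
from h import *
go((.5526,.090,.061))
p=optics.camera_params("wrist"); im,d=optics.camera("wrist"); cv2.imwrite("pics/w0.png",im); np.save("w0.npy",d); print(p["view"].round(3))
```

```text
shift [-0.0018  0.0004  0.1703] rot [-0.0002 -0.0002  0.0021]
[[ 1.     0.002 -0.001 -0.552]
 [-0.002  0.945 -0.327 -0.043]
 [ 0.     0.327  0.945 -0.41 ]
 [ 0.     0.     0.     1.   ]]
```

View pics/w0.png

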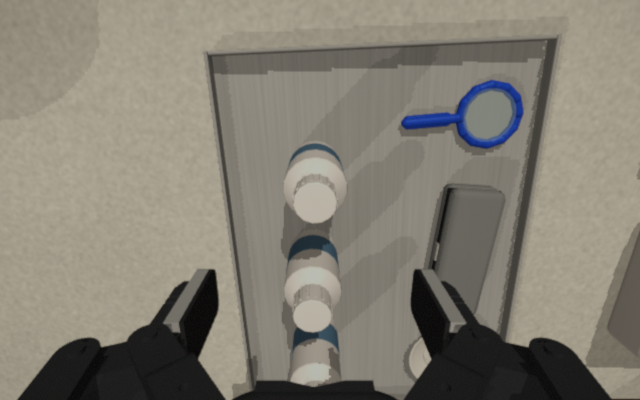

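The wrist view shows the left, middle and right caps at about (315,203), (312,314) and (315,370). The fingers straddle the row. I'll check these positions against the earlier measurement, along with the noise in the wrist force.

Run:
```python
from h import *
p=optics.camera_params("wrist"); d=np.load("w0.npy")
print(np.linalg.inv(p["view"])[:3,3].round(3))
print(world(p,d,[(315,203),(312,314),(315,373),(435,122),(475,190),(208,56),(555,42),(420,350)]).round(4))
F=[]
for i in range(6):
    optics.camera("wrist"); F.append(get_obs()["wrist_force"])
print(np.round(F,2))
```

```text
[0.552 0.175 0.373]
[[ 0.5528  0.0891  0.1284]
 [ 0.5504 -0.0119  0.1284]
 [ 0.5533 -0.1087  0.0975]
 [ 0.6768  0.1375  0.0137]
 [ 0.7202  0.0699  0.0326]
 [ 0.4492  0.1999  0.0154]
 [ 0.7819  0.2127  0.0156]
 [ 0.6911 -0.155   0.0148]]
[[-0.63 -0.28 -0.04]
 [ 0.27  0.93 -0.73]
 [-0.01 -0.9   0.66]
 [ 0.65 -0.11 -0.19]
 [ 0.01 -0.49  0.49]
 [-0.09  0.05  0.1 ]]
```

Scaled: 0.04 m is 0.4, 0.169 m is 1.69.

send_path --offsets '[[[-0.02, 0.005, 0.4], [0, 0, 0], 1], [[-0.02, 0.005, 0.85], [0, 0, 0], 1], [[-0.02, 0.005, 1.2], [0, 0, 0], 1], [[-0.02, 0.005, 1.45], [0, 0, 0], 1], [[-0.02, 0.005, 1.6], [0, 0, 0], 1], [[-0.02, 0.005, 1.69], [0, 0, 0], 1], [[-0.02, 0.005, 1.69], [0, 0, 0], 1]]'

```text
time_s: 2.95
eef_pos: [0.5535, 0.0885, 0.0623]
eef_rot: [-0.0, 0.707, 0.707, -0.0]
wrist_force: [1.0, 0.0, 0.4]
opening: 1.0
grasp_force: 0.0
```

send_path --offsets '[[[0, 0, 0], [0, 0, 0], 0.5], [[0, 0, 0], [0, 0, 0], 0.4], [[0, 0, 0], [0, 0, 0], 0.3], [[0, 0, 0], [0, 0, 0], 0.2], [[0, 0, 0], [0, 0, 0], 0.1], [[0, 0, 0], [0, 0, 0], 0], [[0, 0, 0], [0, 0, 0], 0], [[0, 0, 0], [0, 0, 0], 0]]'

```text
time_s: 3.95
eef_pos: [0.5541, 0.0885, 0.0637]
eef_rot: [0.001, 0.707, 0.707, 0.001]
wrist_force: [-2.0, -0.2, 3.9]
opening: 0.639
grasp_force: 63.0
```

Create heft.py:
```python
from h import *
F=[];P=[];J=[]
for i in range(12):
    im,d=optics.camera("side"); o=get_obs(); F.append(o["wrist_force"]);P.append(o["eef_pos"]);J.append(o["joint_efforts"])
print("F",np.mean(F,0).round(2),"+-",(np.std(F,0)/12**.5).round(2),"P",np.mean(P,0).round(4),"J",np.mean(J,0).round(2),o["opening"],o["grasp_force"],o["time_s"])
```

```text
(no output)
```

send_path --offsets '[[[0, 0, -0.1], [0, 0, 0], 0], [[0, 0, -0.25], [0, 0, 0], 0], [[0, 0, -0.4], [0, 0, 0], 0], [[0, 0, -0.52], [0, 0, 0], 0], [[0, 0, -0.58], [0, 0, 0], 0], [[0, 0, -0.6], [0, 0, 0], 0], [[0, 0, -0.6], [0, 0, 0], 0], [[0, 0, -0.6], [0, 0, 0], 0]]'

```text
time_s: 4.95
eef_pos: [0.553, 0.0885, 0.1217]
eef_rot: [-0.0, 0.707, 0.707, -0.0]
wrist_force: [0.8, -0.1, -0.4]
opening: 0.632
grasp_force: 63.3
```

```bash
python3 heft.py
```

Run:
```python
from h import *
im,d=optics.camera("side"); cv2.imwrite("pics/s1.png",cv2.resize(im[110:290,200:440],None,fx=3,fy=3))
```

```text
F [ 0.03 -0.33 -0.84] +- [0.13 0.18 0.14] P [0.5533 0.0885 0.1221] J [  0.   -45.74 -31.72   0.     0.    -0.  ] 0.636949857494122 63.27512266114354 5.55
```

View pics/s1.png

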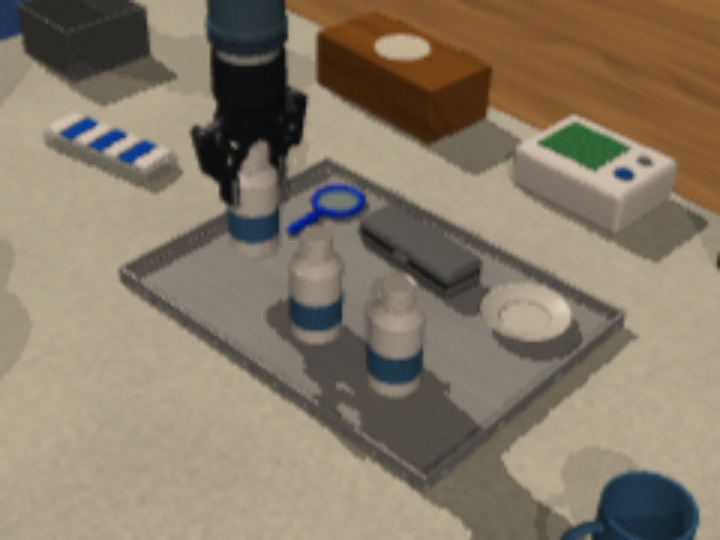

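The left bottle is held upright at crop position (255,210), clear of the tray and weighing about 0.84 N. The other two are still standing. I'll set it back down and release it.

send_path --offsets '[[[0, 0, 0.15], [0, 0, 0], 0], [[0, 0, 0.3], [0, 0, 0], 0], [[0, 0, 0.42], [0, 0, 0], 0], [[0, 0, 0.5], [0, 0, 0], 0], [[0, 0, 0.55], [0, 0, 0], 0], [[0, 0, 0.58], [0, 0, 0], 0], [[0, 0, 0.6], [0, 0, 0], 0], [[0, 0, 0.6], [0, 0, 0], 0], [[0, 0, 0.6], [0, 0, 0], 0]]'

```text
time_s: 6.72
eef_pos: [0.5536, 0.0885, 0.0637]
eef_rot: [0.0, 0.707, 0.707, 0.0]
wrist_force: [-5.0, -0.3, 7.2]
opening: 0.636
grasp_force: 64.2
```

send_path --offsets '[[[0, 0, 0], [0, 0, 0], 0.7], [[0, 0, 0], [0, 0, 0], 0.75], [[0, 0, 0], [0, 0, 0], 0.8], [[0, 0, 0], [0, 0, 0], 0.9], [[0, 0, 0], [0, 0, 0], 1], [[0, 0, 0], [0, 0, 0], 1], [[0, 0, 0], [0, 0, 0], 1]]'

```text
time_s: 7.6
eef_pos: [0.5534, 0.0885, 0.0623]
eef_rot: [-0.0, 0.707, 0.707, -0.0]
wrist_force: [0.2, 0.1, 0.0]
opening: 1.002
grasp_force: 0.0
```

send_path --offsets '[[[0, 0, -0.1], [0, 0, 0], 1], [[0, 0, -0.3], [0, 0, 0], 1], [[0, 0, -0.7], [0, 0, 0], 1], [[0, 0, -1], [0, 0, 0], 1], [[0, 0, -1.1], [0, 0, 0], 1], [[0, 0, -1.1], [0, 0, 0], 1]]'

```text
time_s: 8.35
eef_pos: [0.5536, 0.0885, 0.1727]
eef_rot: [0.0, 0.707, 0.707, 0.0]
wrist_force: [0.1, -0.1, -0.5]
opening: 0.999
grasp_force: 0.0
```

Run:
```python
from h import *
p=optics.camera_params("wrist"); im,d=optics.camera("wrist"); cv2.imwrite("pics/w1.png",im)
go((.5506,-.0128,.171))
```

```bash
python3 -c "
from h import *
p=optics.camera_params('side'); im,d=optics.camera('side')
uu,vv=np.meshgrid(np.arange(265,345),np.arange(165,225)); w=world(p,d,np.c_[uu.ravel(),vv.ravel()])
t=w[(w[:,2]>.122)&(w[:,2]<.133)]
for y in(.09,-.013,-.128):
  k=t[abs(t[:,1]-y)<.03]; k=k[abs(k[:,0]-.55)<.03]; print(len(k),k.mean(0).round(4))"
```

```text
shift [-0.1013 -0.0023  0.0006] rot [-0.0009 -0.      0.    ]
64 [0.5481 0.0877 0.1278]
71 [ 0.5467 -0.0152  0.1273]
82 [ 0.5496 -0.1302  0.1275]
```

View pics/w1.png

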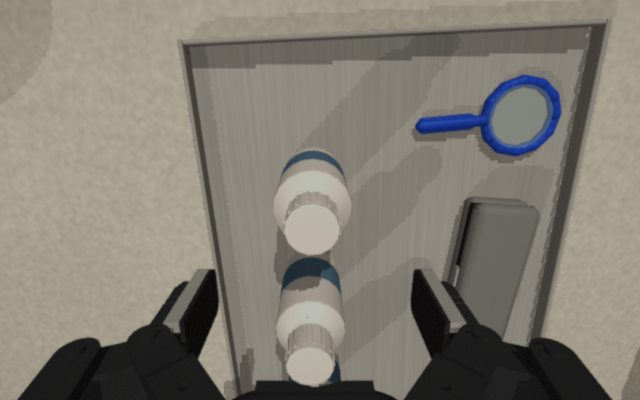

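The left bottle, with its cap at (313,228), stands back on its spot and its centroid has moved less than 1 mm. The nearby objects are undisturbed. Next is the middle bottle.

Scaled: 0.11 m is 1.1, -0.1013 m is -1.013.

send_path --offsets '[[[-0.4, -0.01, 0], [0, 0, 0], 1], [[-0.8, -0.02, 0], [0, 0, 0], 1], [[-1.013, -0.025, 0], [0, 0, 0], 1], [[-1.013, -0.025, 0.1], [0, 0, 0], 1], [[-1.013, -0.025, 0.5], [0, 0, 0], 1], [[-1.013, -0.025, 0.85], [0, 0, 0], 1], [[-1.013, -0.025, 1], [0, 0, 0], 1], [[-1.013, -0.025, 1.1], [0, 0, 0], 1], [[-1.013, -0.025, 1.1], [0, 0, 0], 1]]'

```text
time_s: 9.57
eef_pos: [0.5509, -0.0125, 0.0621]
eef_rot: [-0.0, 0.707, 0.707, -0.0]
wrist_force: [-0.3, -0.4, 0.7]
opening: 0.998
grasp_force: 0.0
```

send_path --offsets '[[[0, 0, 0], [0, 0, 0], 0.5], [[0, 0, 0], [0, 0, 0], 0.4], [[0, 0, 0], [0, 0, 0], 0.3], [[0, 0, 0], [0, 0, 0], 0.2], [[0, 0, 0], [0, 0, 0], 0.1], [[0, 0, 0], [0, 0, 0], 0], [[0, 0, 0], [0, 0, 0], 0], [[0, 0, 0], [0, 0, 0], 0]]'

```text
time_s: 10.58
eef_pos: [0.5517, -0.0131, 0.0638]
eef_rot: [0.001, 0.707, 0.707, 0.0]
wrist_force: [-2.7, 1.8, 5.1]
opening: 0.63
grasp_force: 63.1
```

send_path --offsets '[[[0, 0, -0.1], [0, 0, 0], 0], [[0, 0, -0.25], [0, 0, 0], 0], [[0, 0, -0.4], [0, 0, 0], 0], [[0, 0, -0.52], [0, 0, 0], 0], [[0, 0, -0.58], [0, 0, 0], 0], [[0, 0, -0.6], [0, 0, 0], 0], [[0, 0, -0.6], [0, 0, 0], 0], [[0, 0, -0.6], [0, 0, 0], 0]]'

```text
time_s: 11.58
eef_pos: [0.5505, -0.0127, 0.1217]
eef_rot: [-0.0, 0.707, 0.707, -0.0]
wrist_force: [1.0, -0.4, -1.4]
opening: 0.632
grasp_force: 63.3
```

```bash
python3 heft.py
```

```text
F [ 0.13  0.07 -1.03] +- [0.15 0.08 0.16] P [ 0.5508 -0.0128  0.1221] J [  0.   -44.64 -31.59  -0.     0.     0.  ] 0.6353440582922529 63.27302121324465 12.175
```

Scaled: 0.06 m is 0.6, 0.058 m is 0.58.

send_path --offsets '[[[0, 0, 0.15], [0, 0, 0], 0], [[0, 0, 0.3], [0, 0, 0], 0], [[0, 0, 0.42], [0, 0, 0], 0], [[0, 0, 0.5], [0, 0, 0], 0], [[0, 0, 0.55], [0, 0, 0], 0], [[0, 0, 0.58], [0, 0, 0], 0], [[0, 0, 0.6], [0, 0, 0], 0], [[0, 0, 0.6], [0, 0, 0], 0], [[0, 0, 0.6], [0, 0, 0], 0]]'

```text
time_s: 13.3
eef_pos: [0.5511, -0.0129, 0.0638]
eef_rot: [0.0, 0.707, 0.707, -0.0]
wrist_force: [-5.4, 0.4, 10.2]
opening: 0.635
grasp_force: 64.4
```

send_path --offsets '[[[0, 0, 0], [0, 0, 0], 0.7], [[0, 0, 0], [0, 0, 0], 0.75], [[0, 0, 0], [0, 0, 0], 0.8], [[0, 0, 0], [0, 0, 0], 0.9], [[0, 0, 0], [0, 0, 0], 1], [[0, 0, 0], [0, 0, 0], 1], [[0, 0, 0], [0, 0, 0], 1]]'

```text
time_s: 14.18
eef_pos: [0.5509, -0.0128, 0.0623]
eef_rot: [0.0, 0.707, 0.707, 0.0]
wrist_force: [-0.3, -0.0, -0.3]
opening: 1.003
grasp_force: 0.0
```

send_path --offsets '[[[0, 0, -0.1], [0, 0, 0], 1], [[0, 0, -0.3], [0, 0, 0], 1], [[0, 0, -0.7], [0, 0, 0], 1], [[0, 0, -1], [0, 0, 0], 1], [[0, 0, -1.1], [0, 0, 0], 1], [[0, 0, -1.1], [0, 0, 0], 1]]'

```text
time_s: 14.92
eef_pos: [0.5511, -0.0129, 0.1727]
eef_rot: [0.0, 0.707, 0.707, 0.0]
wrist_force: [0.5, -0.2, -1.1]
opening: 1.003
grasp_force: 0.0
```

Run:
```python
from h import *
p=optics.camera_params("wrist"); im,d=optics.camera("wrist")
go((.554,-.128,.171))
p=optics.camera_params('side'); im,d=optics.camera('side')
cv2.imwrite("pics/s2.png",cv2.resize(im[110:290,200:440],None,fx=3,fy=3))
uu,vv=np.meshgrid(np.arange(265,345),np.arange(165,225)); w=world(p,d,np.c_[uu.ravel(),vv.ravel()])
t=w[(w[:,2]>.122)&(w[:,2]<.133)]
for y in(.09,-.013,-.128):
  k=t[abs(t[:,1]-y)<.03]; k=k[abs(k[:,0]-.55)<.03]; print(len(k),k.mean(0).round(4))
```

```text
shift [-0.1153  0.0035  0.0006] rot [-0.0008 -0.0002  0.    ]
64 [0.5483 0.0875 0.1275]
73 [ 0.5464 -0.0153  0.1276]
83 [ 0.5498 -0.13    0.1275]
```

View pics/s2.png

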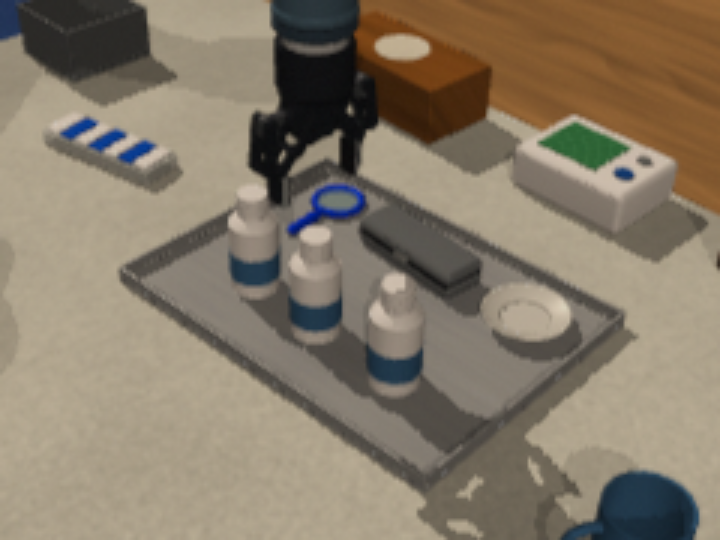

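All three bottles stand on their spots, with caps at (254,195), (316,238) and (397,285) in the crop, and the gripper is raised above them. Next is the right bottle.

Scaled: -0.1153 m is -1.153, 0.11 m is 1.1.

send_path --offsets '[[[-0.4, 0.01, 0], [0, 0, 0], 1], [[-0.85, 0.02, 0], [0, 0, 0], 1], [[-1.153, 0.032, 0], [0, 0, 0], 1], [[-1.153, 0.032, 0.1], [0, 0, 0], 1], [[-1.153, 0.032, 0.5], [0, 0, 0], 1], [[-1.153, 0.032, 0.85], [0, 0, 0], 1], [[-1.153, 0.032, 1], [0, 0, 0], 1], [[-1.153, 0.032, 1.1], [0, 0, 0], 1], [[-1.153, 0.032, 1.1], [0, 0, 0], 1]]'

```text
time_s: 16.15
eef_pos: [0.5541, -0.1278, 0.0621]
eef_rot: [-0.0, 0.707, 0.707, -0.0]
wrist_force: [-0.8, -0.2, -0.2]
opening: 0.998
grasp_force: 0.0
```

send_path --offsets '[[[0, 0, 0], [0, 0, 0], 0.5], [[0, 0, 0], [0, 0, 0], 0.4], [[0, 0, 0], [0, 0, 0], 0.3], [[0, 0, 0], [0, 0, 0], 0.2], [[0, 0, 0], [0, 0, 0], 0.1], [[0, 0, 0], [0, 0, 0], 0], [[0, 0, 0], [0, 0, 0], 0], [[0, 0, 0], [0, 0, 0], 0]]'

```text
time_s: 17.15
eef_pos: [0.5548, -0.1285, 0.0638]
eef_rot: [0.001, 0.707, 0.707, 0.0]
wrist_force: [-1.1, -0.1, 5.5]
opening: 0.635
grasp_force: 63.2
```

send_path --offsets '[[[0, 0, -0.1], [0, 0, 0], 0], [[0, 0, -0.25], [0, 0, 0], 0], [[0, 0, -0.4], [0, 0, 0], 0], [[0, 0, -0.52], [0, 0, 0], 0], [[0, 0, -0.58], [0, 0, 0], 0], [[0, 0, -0.6], [0, 0, 0], 0], [[0, 0, -0.6], [0, 0, 0], 0], [[0, 0, -0.6], [0, 0, 0], 0]]'

```text
time_s: 18.15
eef_pos: [0.5537, -0.1279, 0.1217]
eef_rot: [-0.001, 0.707, 0.707, -0.0]
wrist_force: [1.0, -0.5, -2.1]
opening: 0.636
grasp_force: 63.7
```

```bash
python3 heft.py
```

```text
F [ 0.1   0.26 -2.36] +- [0.12 0.15 0.15] P [ 0.554  -0.1281  0.1221] J [  0.   -47.42 -32.39  -0.     0.    -0.  ] 0.6375266763546 63.69230788084678 18.75
```

The right bottle is clearly the heaviest at 2.36 N, against 0.84 N and 1.03 N. I'll stand it back and release it as asked, then pick it up again.

Scaled: 0.06 m is 0.6, 0.058 m is 0.58.

send_path --offsets '[[[0, 0, 0.15], [0, 0, 0], 0], [[0, 0, 0.3], [0, 0, 0], 0], [[0, 0, 0.42], [0, 0, 0], 0], [[0, 0, 0.5], [0, 0, 0], 0], [[0, 0, 0.55], [0, 0, 0], 0], [[0, 0, 0.58], [0, 0, 0], 0], [[0, 0, 0.6], [0, 0, 0], 0], [[0, 0, 0.6], [0, 0, 0], 0], [[0, 0, 0.6], [0, 0, 0], 0]]'

```text
time_s: 19.88
eef_pos: [0.5543, -0.1283, 0.0638]
eef_rot: [0.0, 0.707, 0.707, -0.0]
wrist_force: [-4.4, 1.3, 7.2]
opening: 0.635
grasp_force: 64.8
```

send_path --offsets '[[[0, 0, 0], [0, 0, 0], 0.7], [[0, 0, 0], [0, 0, 0], 0.75], [[0, 0, 0], [0, 0, 0], 0.8], [[0, 0, 0], [0, 0, 0], 0.9], [[0, 0, 0], [0, 0, 0], 1], [[0, 0, 0], [0, 0, 0], 1], [[0, 0, 0], [0, 0, 0], 1], [[0, 0, 0], [0, 0, 0], 1], [[0, 0, 0], [0, 0, 0], 1], [[0, 0, 0], [0, 0, 0], 1]]'

```text
time_s: 21.12
eef_pos: [0.5541, -0.1281, 0.0623]
eef_rot: [0.0, 0.707, 0.707, -0.0]
wrist_force: [0.4, -0.2, 0.5]
opening: 0.998
grasp_force: 0.0
```

send_path --offsets '[[[0, 0, -0.1], [0, 0, 0], 1], [[0, 0, -0.3], [0, 0, 0], 1], [[0, 0, -0.7], [0, 0, 0], 1], [[0, 0, -1], [0, 0, 0], 1], [[0, 0, -1.1], [0, 0, 0], 1], [[0, 0, -1.1], [0, 0, 0], 1]]'

```text
time_s: 21.88
eef_pos: [0.5544, -0.1282, 0.1728]
eef_rot: [0.001, 0.707, 0.707, 0.0]
wrist_force: [-0.4, 0.4, 0.3]
opening: 0.997
grasp_force: 0.0
```

Run:
```python
from h import *
go((.554,-.128,.171))
p=optics.camera_params('side'); im,d=optics.camera('side')
cv2.imwrite("pics/s3.png",cv2.resize(im[110:290,200:440],None,fx=3,fy=3))
uu,vv=np.meshgrid(np.arange(265,345),np.arange(165,225)); w=world(p,d,np.c_[uu.ravel(),vv.ravel()])
t=w[(w[:,2]>.122)&(w[:,2]<.133)]
for y in(.09,-.013,-.128):
  k=t[abs(t[:,1]-y)<.03]; k=k[abs(k[:,0]-.55)<.03]; print(len(k),k.mean(0).round(4))
```

```text
shift [ 0.0002 -0.0004  0.0018] rot [0.0011 0.0005 0.0001]
63 [0.5486 0.0875 0.1276]
74 [ 0.546  -0.0153  0.1275]
80 [ 0.5498 -0.1296  0.1276]
```

All three bottles are standing on their spots. Now the final pick of the right one.

Scaled: 0.11 m is 1.1, 0.103 m is 1.03.

send_path --offsets '[[[0, 0, 0.2], [0, 0, 0], 1], [[0, 0, 0.6], [0, 0, 0], 1], [[0, 0, 0.9], [0, 0, 0], 1], [[0, 0, 1.03], [0, 0, 0], 1], [[0, 0, 1.1], [0, 0, 0], 1], [[0, 0, 1.1], [0, 0, 0], 1]]'

```text
time_s: 22.68
eef_pos: [0.5542, -0.1282, 0.0624]
eef_rot: [-0.0, 0.707, 0.707, -0.0]
wrist_force: [0.3, 0.9, -0.2]
opening: 0.998
grasp_force: 0.0
```

send_path --offsets '[[[0, 0, 0], [0, 0, 0], 0.5], [[0, 0, 0], [0, 0, 0], 0.4], [[0, 0, 0], [0, 0, 0], 0.3], [[0, 0, 0], [0, 0, 0], 0.2], [[0, 0, 0], [0, 0, 0], 0.1], [[0, 0, 0], [0, 0, 0], 0], [[0, 0, 0], [0, 0, 0], 0], [[0, 0, 0], [0, 0, 0], 0]]'

```text
time_s: 23.68
eef_pos: [0.5546, -0.1285, 0.0637]
eef_rot: [0.001, 0.707, 0.707, 0.0]
wrist_force: [-2.2, -0.6, 5.8]
opening: 0.634
grasp_force: 63.0
```

send_path --offsets '[[[0, 0, -0.1], [0, 0, 0], 0], [[0, 0, -0.3], [0, 0, 0], 0], [[0, 0, -0.6], [0, 0, 0], 0], [[0, 0, -0.9], [0, 0, 0], 0], [[0, 0, -1.2], [0, 0, 0], 0], [[0, 0, -1.5], [0, 0, 0], 0], [[0, 0, -1.8], [0, 0, 0], 0], [[0, 0, -2.1], [0, 0, 0], 0], [[0, 0, -2.3], [0, 0, 0], 0], [[0, 0, -2.4], [0, 0, 0], 0]]'

```text
time_s: 24.92
eef_pos: [0.5544, -0.1282, 0.3041]
eef_rot: [0.001, 0.707, 0.707, 0.0]
wrist_force: [0.1, 0.1, -3.1]
opening: 0.638
grasp_force: 63.7
```

send_path --offsets '[[[0, 0, 0], [0, 0, 0], 0], [[0, 0, 0], [0, 0, 0], 0], [[0, 0, 0], [0, 0, 0], 0], [[0, 0, 0], [0, 0, 0], 0], [[0, 0, 0], [0, 0, 0], 0], [[0, 0, 0], [0, 0, 0], 0]]'

```text
time_s: 25.68
eef_pos: [0.5541, -0.1281, 0.3022]
eef_rot: [-0.0, 0.707, 0.707, -0.0]
wrist_force: [-0.3, -0.8, -2.5]
opening: 0.638
grasp_force: 63.7
```

```bash
python3 heft.py
```

Run:
```python
from h import *
im,d=optics.camera("side"); cv2.imwrite("pics/s4.png",cv2.resize(im[60:290,190:440],None,fx=2.5,fy=2.5)); p=optics.camera_params("side")
np.save("s4.npy",d)
```

```text
F [ 0.    0.17 -2.49] +- [0.15 0.14 0.14] P [ 0.5541 -0.1281  0.3023] J [ -0.   -44.05 -37.94  -0.     0.     0.  ] 0.6375068190784698 63.71497129322961 26.275
```

View pics/s4.png

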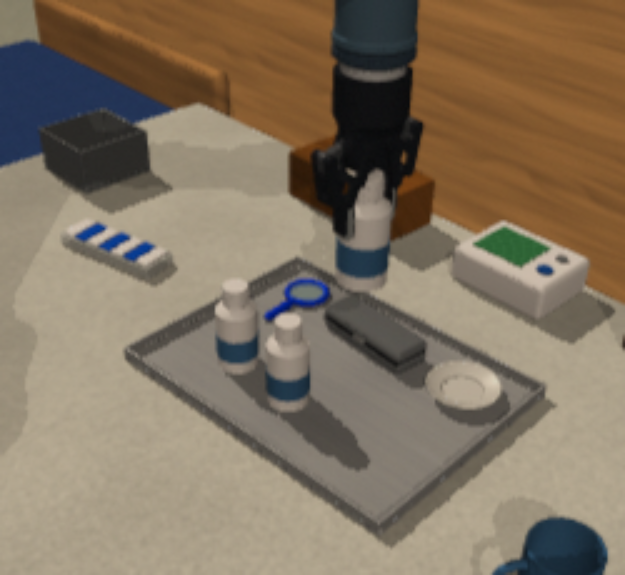

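The heaviest bottle is held upright at crop position (363,235). It was lifted 0.24 m, so its underside is about 0.244 m up. The two lighter bottles stand at (237,330) and (288,365), and nothing else has been disturbed.

```bash
python3 -c "
from h import *
print(workorder.hand_in())"
```

```text
the job is handed in; nothing more can be done
None
```

I hefted all three bottles from left to right; the right one was clearly heaviest (about 2.4 N, against 0.8 N and 1.0 N), and the job is handed in with it held still and upright, its underside about 24 cm above the cart top, and the other two standing on their spots.

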